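# Clamp the steel block with the fold-out crank

### The arm

A 6-joint arm with a two-finger parallel gripper is mounted at the origin on a cart in front of the work surface, level with it; the furniture and walls round the work are solid. World frame = base frame: x ahead of the robot, y to its left, z up, the work surface at z = 0. Lengths are in mm, angles in rad, forces in N, time in s.
With the tool pointing down it reaches from about 300 to 775 mm from the base axis. Payload 14.6 kg.
Tool frame: the origin (TCP) lies on the centre line of the jaws, within the pads' length; the fingertips stand 19 mm ahead of it and the grasp point (between the pads) is the TCP (bot.tip_reach is the distance from the TCP to the fingertips, in mm); z points along the fingers, y is the line along which they close (so a half turn about z gives the same grasp; the last joint's range is limited). The gripper opens to 85 mm and grips with 20 to 120 N. Pads are 22 mm wide; open, the fingers measure 114 mm over their backs; the gripper's body (76 mm by 85 mm) begins 54 mm behind the grasp point. The pads swing forward as they close: fully open they stand 13 mm farther back than shut.
Start: joints at [-1.253, 0.3, 1.521, -0, 1.321, -0.067], TCP at [206.448, -509.773, 250.281] pointing down, gripper open.
Joint ranges: [-3.03, 3.03], [-0.79, 2.21], [0.23, 2.52], [-1.04, 4.18], [0, 3.07], [-2.55, 2.55]. Speed limits (rad/s): [2.22, 2.22, 2.57, 3.14, 3.14, 3.14].

### API

Orientations are given as a unit quaternion [w, x, y, z].
In Python, from rig import bot gives the robot as it stands. Calls block until the motion is done:
- bot.move_to(position, orientation): joint-space move of the TCP to a pose.
- bot.servo_line(position, attitude=None, speed=150, until_force=None): straight line of the TCP; attitude=None keeps the orientation; speed is the mean speed in mm/s. With until_force (N) it stops when the force on the tool has changed by that much, and returns True; else False.
- bot.move_joints(angles): joint-space move.
- bot.move_gripper(opening, grip_force=None): finger opening in mm; grip_force is the grip in N (None keeps the last); returns when the fingers have stopped.
- bot.dwell(seconds).
- bot.ik(position, orientation): joint angles nearest the present ones, or None.
- bot.read_state(): the state.
- bot.read_camera(name): name is "side" or "top"; returns a dict with "image" (480x640x3 uint8, blue, green, red), "depth" (480x640 float32, mm along the optical axis (not along the pixel's ray), 0 where there is no reading), "fovy" (degrees; the focal length in pixels is half the picture's height over the tangent of half this angle, whatever the lens; pixels are square), "cx", "cy" (the principal point, pixels), "eye" and "attitude" of the camera in the world. Camera axes: x right, y down, z forward; pixel columns grow to the right and rows downward; lengths in mm; the calibration is good to about 2 mm. A picture is of the moment at which its call begins.
A pose or a line that the arm cannot do raises bot.MotionError and nothing moves.
- bot.finish_job(): hands the job in; it is judged then, once.
The state is a dict: "clock": time; "joint_positions": joint angles; "qvel": joint speeds; "effort": joint torques, N m; "ee_pos": TCP position; "tool_rot": TCP orientation; "ft_force": force on the tool from outside, world axes, zero at the start; "moment": the same for the moment, N m; "grip_width": finger opening in mm; "grip_force": force on a finger pad.
Only numpy, scipy, OpenCV 4.12 (cv2) and the standard library are available. Lean on these libraries where they do the work, as an engineer would, in place of code of your own. Each camera call takes 0.05 s, during which the arm holds its last target. There are 200 camera calls.

### The job

Clamp the steel block in the rack clamp: swing the handwheel's folding handle out until it stands fully upright, crank the wheel clockwise (seen from above) by it until the jaw presses the block firmly against the end stop (about 30 N on the block, at no time more than 60 N: feel the crank stiffen), then fold the handle flat onto the wheel again and let go. Leave the block clamped and do not disturb the other things on the bench.

Things in the scene. Friction and masses are not known exactly. Their poses are not given: they have to be found in the camera images.
- clamp_fixture: Low grey base plate, 275 x 100 x 12 mm, fixed to the bench, carrying a dark gear housing (100 x 88 mm, top 74 mm above the bench) at one end with a horizontal handwheel on it. Origin on the bench surface under the wheel's axis; z up; x points along the plate from the wheel to the end stop (jaw, block and stop lie on this line). Plate spans x -70 to +205 mm.
- wheel_centre (a point): Fixed point on the handwheel's vertical axis, at the height of the wheel's flat upper face (95 mm above the bench). The wheel is a dark solid disc, 132 mm across, its rim 2 mm higher than the face.
- crank_wheel (a joint): Handwheel angle, rad, growing clockwise seen from above; starts at -0.6 to 0.6, can turn to 9. Each rad moves the jaw 7 mm towards the stop. Turns against constant friction (0.40 N m, 6 to 8 N at the handle) and stays where left; with the block on the stop, every 10 N on the block adds 0.07 N m (1.4 N at the handle). A buffer behind the jaw yields 1 mm per 12 N: at most 84 N more per rad.
- handle_pivot (a point): Hinge pin of the folding handle, on the wheel 50 mm from its axis and 11 mm above the face, between two small lugs. The pin is level and lies along the wheel's tangent. The point turns with the wheel: at joint value 0 it lies on the fixture's +x side of the axis.
- crank_handle (a joint): Fold angle of the handle, rad: 0 lies flat on the wheel, pointing from the pivot across the wheel's axis; pi/2 stands upright against its end stop. It stays at any angle (hinge friction 0.05 N m, about 1 N at its free end). Fingers that pinch it while it swings slip a little on it, so it tends to lag some 0.1 to 0.2 rad behind their path at both ends.
- handle_tip (a point): Free end of the handle, on its centre line, 72 mm from the pivot. The handle is a black round grip, 18 mm thick, covering 14 to 72 mm from the pivot and revolving freely about its own length, so it can be held fast while cranking.
- jaw_pad: Moving jaw: steel plate 11 mm thick (60 wide, 36 tall) on the end of the ram. Origin at the middle of its pressing face, 32 mm above the bench; x points towards the stop.
- steel_block: The workpiece: loose plain steel block with a hole in its top, 45 x 65 x 39 mm, 0.35 to 0.7 kg, standing on the base plate (12 mm above the bench) between jaw and stop with its 45 mm side roughly along the fixture's x. Origin at the centre of its underside. Some play to jaw and stop at the start. The end stop beyond it is a steel plate bolted to the base; its setting varies by 14 mm and is not reported.
- bush_a: bystander: flanged bronze bush, 54 mm across, 50 tall, standing on the bench; origin at centre of its underside
- bush_b: bystander: plain steel bush, 50 mm across, 36 tall; origin at centre of its underside
- punch: bystander: thin dark centre punch, 150 mm, lying flat; origin at its middle underneath
- chisel: bystander: dark cold chisel, 180 mm, lying flat; origin at its middle underneath
- grease_tin: bystander: round tin, 71 mm across, 75 tall; origin at centre of its underside
- parts_ring: bystander: plain flat steel ring, 66 mm across, 12 tall; origin at centre of its underside

How it is judged (in metres and radians):
On the way, in this order (a step that is already met when the one before it is completed fails the run):
1. the handle stands upright (within 0.12 rad) before the block is clamped (value of joint crank_handle above 1.45 rad and contact force between jaw_pad and steel_block below 10 N), for 0.1 s.
2. the wheel is cranked, with the handle out (over 1.2 rad), until the jaw presses the block against the stop with 15 to 45 N (value of joint crank_handle above 1.2 rad and contact force between jaw_pad and steel_block between 15 and 45 N), for 0.3 s.
At the end, for the whole second after the job is handed in: The handle is folded flat (within 0.12 rad) and the jaw presses the block, at rest, against the stop with 15 to 45 N (value of joint crank_handle below 0.12 rad and contact force between jaw_pad and steel_block between 15 and 45 N and linear speed of steel_block below 0.01 m/s); the robot touches nothing.
It fails at once if the jaw presses the block with more than 60 N (contact force between jaw_pad and steel_block above 60 N).
It fails at once if a bystander (bush, punch, chisel, tin or ring) is moved by more than 20 mm (distance of any of bush_a, bush_b, punch, chisel, grease_tin, parts_ring from where it was at the start of the episode above 0.02 m).
It also fails if it takes over 72 s, if anything falls off the work surface, if the arm or the gripper's body presses on something with over 40 N, if the wrist force passes 120 N, or if a joint passes its speed limit or range.

## Working session

There is one attempt and no reset: what is moved stays moved. The work goes in short steps, each a Python script; the robot and the scene stay as the last script left them, time stands still between calls to the robot, and variables do not carry over. Pictures are saved under pics/ and viewed, at most 10 in all, crops included, and the job is handed in when it is done.

```bash
mkdir -p pics; ls; python3 - <<'E'
from rig import bot
import cv2,numpy as np,pickle
for n in("top","side"):
    c=bot.read_camera(n); cv2.imwrite(f"pics/{n}0.png",c["image"]); pickle.dump(c,open(n+"0.pkl","wb"))
    print(n,c["fovy"],c["cx"],c["cy"],c["eye"],c["attitude"],(c["depth"]>0).mean())
print(bot.read_state())
E
```

```text
pics
top 57.961655118134004 315.5247193167381 241.43799458717888 [483.68440571 -21.51409252 977.02178834] [-0.02924942  0.71607089 -0.69591736  0.04567259] 0.9960481770833334
side 51.40980798182409 316.3358367302204 232.1376938859134 [ 382.06099029 1128.70905571  522.2079793 ] [ 0.04265296 -0.08071696  0.81845676 -0.56726892] 0.9960481770833334
{'clock': 0.1, 'joint_positions': array([-1.25260173e+00,  3.00436871e-01,  1.52154939e+00,  1.06303551e-05,
        1.32070306e+00, -6.65862651e-02]), 'qvel': array([-2.23713546e-04, -2.79286385e-03, -1.05408937e-03,  8.99333677e-05,
       -4.94493668e-04, -1.05331148e-03]), 'effort': array([ 6.22581956e-04, -5.44381785e+01, -3.62374485e+01, -7.12269821e-05,
        3.01525281e-03,  8.04993704e-06]), 'ee_pos': array([ 206.38926911, -509.59054314,  249.7534872 ]), 'tool_rot': array([-5.44645466e-04,  9.81550080e-01,  1.91204444e-01, -6.36923324e-05]), 'ft_force': array([-0.25166282, -0.21939034, -0.03964322]), 'moment': array([ 0.00313974, -0.01806801,  0.00731068]), 'grip_force': 0.0, 'grip_width': 85.64981034702225}
```

View pics/top0.png

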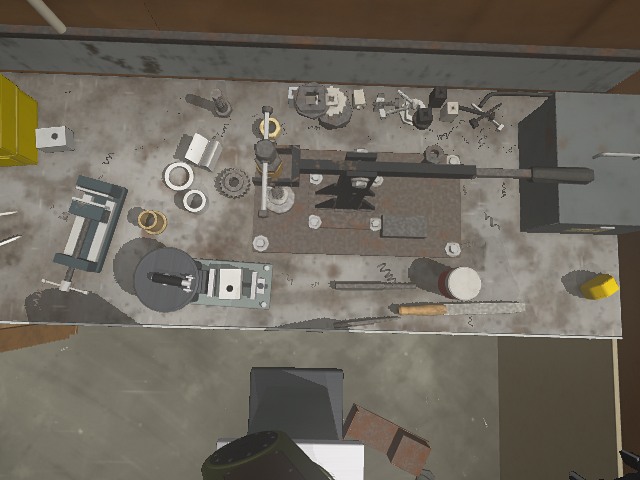

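View pics/side0.png

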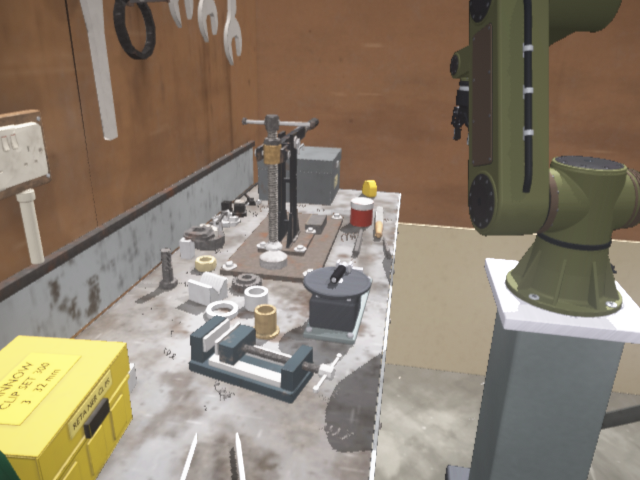

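The top view shows the wheel disc at about (167,280), the folded handle from its lugs at about (187,284) to its tip at about (150,278), the block at (230,283) and the stop at about (250,284). The side view shows the wheel at (337,283), with no obstacle above it.

```bash
cat > h.py <<'E'
import numpy as np,cv2,pickle
from scipy.spatial.transform import Rotation as R
def cloud(c):
    f=240/np.tan(np.radians(c["fovy"])/2); v,u=np.mgrid[:480,:640]; d=c["depth"]
    p=np.stack([(u-c["cx"])/f*d,(v-c["cy"])/f*d,d],-1)
    w,x,y,z=c["attitude"]; return p@R.from_quat([x,y,z,w]).as_matrix().T+np.array(c["eye"])
E
python3 - <<'E'
from h import *
for n,roi in(("top",(slice(235,320),slice(125,280))),("side",(slice(255,345),slice(290,390)))):
    c=pickle.load(open(n+"0.pkl","rb")); P=cloud(c)[roi].reshape(-1,3)
    z=P[:,2]; print(n,"hist",np.histogram(z,bins=[-20,-5,5,9,15,30,45,55,70,80,90,93,96,99,102,106,110,114,118,125])[0])
    w=P[(z>90)&(z<100)]
    (cx,cy),r=cv2.minEnclosingCircle(w[:,:2].astype(np.float32)); print("wheel",cx,cy,r,np.median(w[:,2]))
    print("bbox",w.min(0),w.max(0))
    k=P[(z>103)&(z<125)]; k=k[np.hypot(k[:,0]-cx,k[:,1]-cy)<70]
    print("handle",len(k),cv2.minAreaRect(k[:,:2].astype(np.float32)),k.mean(0),k[:,2].max())
    q=k[k[:,2]>106]; m=q[:,:2].mean(0); print(cv2.fitLine(q[:,:2].astype(np.float32),cv2.DIST_L2,0,.01,.01).ravel())
    b=P[(z>46)&(z<56)]; print("block",len(b), cv2.minAreaRect(b[:,:2].astype(np.float32)))
    pl=P[(z>9)&(z<15)]; print("plate", cv2.minAreaRect(pl[:,:2].astype(np.float32)))
im=pickle.load(open("top0.pkl","rb"))["image"][235:320,120:285]; cv2.imwrite("pics/crop0.png",cv2.resize(im,None,fx=4.5,fy=4.5,interpolation=cv2.INTER_CUBIC))
E
```

```text
top hist [  22 5824  168 1851  543  179 1127   18    3   10  374 1902  687   26
   10  103  181  100    1]
wheel 492.7969055175781 258.81756591796875 65.99735260009766 94.81764103712999
bbox [427.29613227 193.19855774  90.00586785] [557.79909342 324.79279237  99.83946492]
handle 395 ((487.1067810058594, 242.127197265625), (83.83610534667969, 31.98823356628418), 88.33049011230469) [490.00761107 238.73052825 111.87943846] 118.18649817963524
[1.5213262e-01 9.8836011e-01 4.9005869e+02 2.3924286e+02]
block 1084 ((488.730712890625, 147.63230895996094), (128.26596069335938, 84.7811050415039), 87.87290954589844)
plate ((520.2394409179688, 135.0690460205078), (189.915771484375, 165.0225372314453), 87.43553924560547)
side hist [  15 4025  266 1127  396  358  256  371  204  100  607  896   14   20
   46   77  101    3    0]
wheel 490.62548828125 261.387451171875 66.88813781738281 93.25672569203638
bbox [426.50307171 200.43357149  90.02761584] [556.63245123 327.69347682  99.77120242]
handle 218 ((492.9254455566406, 243.95645141601562), (82.62509155273438, 32.71547317504883), 74.88923645019531) [487.8628252  246.88881408 109.3419397 ] 114.4725052633022
[1.3707352e-01 9.9056089e-01 4.8816080e+02 2.4642386e+02]
block 240 ((466.38165283203125, 208.14227294921875), (231.59474182128906, 84.46720886230469), 74.50379943847656)
plate ((480.8948974609375, 136.28126525878906), (258.8754577636719, 400.7047424316406), 13.206476211547852)
```

View pics/crop0.png

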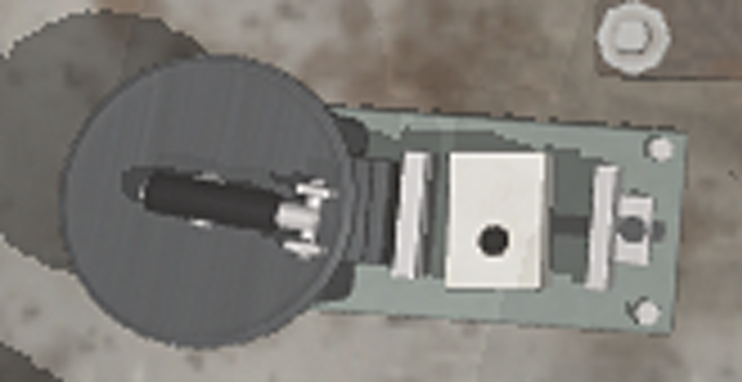

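```bash
cat >> h.py <<'E'
C=np.array([492.2,259.5]); ZP=106.
def quat(ydir):
    y=np.array([ydir[0],ydir[1],0])/np.hypot(*ydir[:2]); z=np.array([0,0,-1.]); x=np.cross(y,z)
    a=R.from_matrix(np.stack([x,y,z],1)).as_quat(); return np.array([a[3],a[0],a[1],a[2]])
def st(bot,msg=""):
    s=bot.read_state(); print(msg,"t%.2f"%s["clock"],s["ee_pos"].round(1),"F",s["ft_force"].round(1),"w%.1f g%.1f"%(s["grip_width"],s["grip_force"])); return s
E
python3 - <<'E'
from h import *
from rig import bot
print(bot.tip_reach)
d=np.array([.148,.989]); t=np.array([d[1],-d[0]]); piv=C-50*d
g=piv+55*d
best=None
for s in(1,-1):
    q=quat(s*t); j=bot.ik([*g,170],q); print(s,j)
    if j is not None and (best is None or abs(j[5])<best[0]): best=(abs(j[5]),q)
q=best[1]; np.save("q.npy",q)
bot.move_gripper(45,40)
bot.move_to([*g,190],q); st(bot)
print(bot.servo_line([*g,117],speed=60,until_force=6)); st(bot)
bot.move_gripper(10,40); st(bot,"closed")
E
```

```text
19.0
1 [ 4.26917430e-01  3.97962203e-01  1.58426061e+00 -4.44089210e-16
  1.15936984e+00  5.75461254e-01]
-1 None
 t3.48 [493.3 263.9 190.1] F [-0.3  0.6  0.6] w44.9 g0.0
False
 t4.85 [493.1 264.5 117.4] F [ 0.2  0.1 -0. ] w45.1 g0.0
closed t5.21 [493.8 264.5 117.5] F [ 5.3 -0.3 -1. ] w16.5 g39.3
```

```bash
python3 - <<'E'
from h import *
from rig import bot
d=np.array([.148,.989]); piv=C-50*d
for th in np.r_[np.linspace(0,np.pi/2,9)[1:],np.pi/2+.15]:
    xy=piv+55*np.cos(th)*d; z=117+55*np.sin(min(th,np.pi/2))
    bot.servo_line([*xy,z],speed=60)
    st(bot,"%.2f"%th)
c=bot.read_camera("side"); P=cloud(c); cv2.imwrite("pics/s1.png",cv2.resize(c["image"][200:350,240:440],None,fx=4,fy=4,interpolation=cv2.INTER_CUBIC)); pickle.dump(c,open("s1.pkl","wb"))
E
```

```text
0.20 t5.54 [493.5 263.  128. ] F [ 7.  -3.  -4.2] w16.1 g39.8
0.39 t5.88 [493.  259.6 138.1] F [ 6.8 -4.1 -4.4] w16.3 g39.9
0.59 t6.21 [492.2 254.6 147.5] F [ 7.7 -3.7 -5.2] w16.0 g39.9
0.79 t6.54 [491.2 247.9 155.8] F [ 6.9 -2.1 -6.3] w16.3 g39.8
0.98 t6.88 [490.  239.9 162.9] F [ 6.4 -1.4 -4.7] w16.0 g39.5
1.18 t7.21 [488.7 230.8 168.3] F [ 6.5  1.1 -2.4] w16.3 g39.4
1.37 t7.54 [487.3 220.9 171.8] F [6.  1.6 1.3] w16.3 g39.0
1.57 t7.88 [486.  210.5 173.4] F [5.  3.1 5.5] w16.0 g38.9
1.72 t8.16 [484.8 202.4 173.7] F [3.6 2.5 7.8] w15.8 g38.9
```

View pics/s1.png

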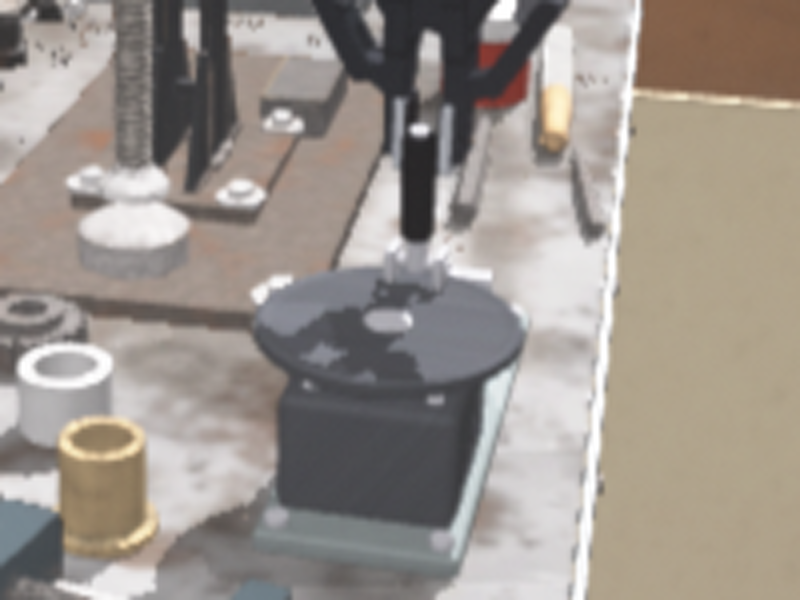

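The crop shows the handle up between the fingers: tip at about (420,130), lugs at about (415,262). Its lean is along the viewing direction, so I'll check it with depth.

```bash
cat >> h.py <<'E'
def lean(c,xy,d,z0=124,z1=168,r=16):
    P=cloud(c).reshape(-1,3); I=c["image"].reshape(-1,3).max(1)
    rel=(P[:,:2]-xy); a=rel@d; b=rel@np.array([d[1],-d[0]])
    m=(P[:,2]>z0)&(P[:,2]<z1)&(abs(b)<8)&(abs(a)<45)&(I<90)
    k=np.polyfit(P[m,2],a[m],1); return m.sum(),k[0],np.polyval(k,[106,150,178])
E
python3 - <<'E'
from h import *
d=np.array([.148,.989]); piv=C-50*d
c=pickle.load(open("s1.pkl","rb")); print(piv,lean(c,piv,d))
P=cloud(c); P=P.reshape(-1,3);I=c["image"].reshape(-1,3).max(1)
rel=P[:,:2]-piv; a=rel@d; b=rel@np.array([d[1],-d[0]])
for z in range(118,182,6):
    m=(abs(P[:,2]-z)<3)&(abs(b)<14)&(abs(a)<45); print(z,m.sum(),np.median(a[m]).round(1),np.median(b[m]).round(1),np.median(I[m]))
E
```

```text
[484.8  210.05] (np.int64(145), np.float64(0.07731729930095513), array([ 7.97115866, 11.37311983, 13.53800421]))
118 13 7.5 -1.0 143.0
124 23 8.7 -2.6 49.0
130 24 9.8 -2.4 43.0
136 23 9.8 -2.5 43.0
142 28 10.8 -1.8 43.0
148 23 10.7 -2.0 43.0
154 31 9.4 -1.9 45.0
160 35 11.1 -3.7 44.0
166 43 10.3 -3.3 46.0
172 47 8.5 0.2 59.0
178 44 4.2 0.7 127.5
```

```bash
python3 - <<'E'
from h import *
from rig import bot
d=np.array([.148,.989]); piv=C-50*d; q=np.load("q.npy")
p=bot.read_state()["ee_pos"]
print(bot.servo_line([*(p[:2]-12*d),p[2]-1],speed=30,until_force=10)); s=st(bot,"stop")
c=bot.read_camera("side"); print(lean(c,piv,d))
bot.move_gripper(40); st(bot)
c=bot.read_camera("side"); print(lean(c,piv,d))
bot.servo_line([*piv,158],speed=60); st(bot)
bot.move_gripper(10,60); st(bot,"closed")
c=bot.read_camera("side"); print(lean(c,piv,d))
E
```

```text
True
stop t8.55 [483.9 194.  173.4] F [ 0.1 -1.   2.3] w10.0 g2.0
(np.int64(148), np.float64(0.06248520350412536), array([ 6.88646396,  9.63581291, 11.38539861]))
 t9.00 [483.6 194.4 172.8] F [-0.6  0.4  1. ] w40.3 g0.0
(np.int64(147), np.float64(0.062220624501310474), array([ 7.15128116,  9.88898864, 11.63116612]))
 t9.56 [484.7 210.2 157.7] F [ 0.1 -0.8 -0.4] w39.8 g0.0
closed t9.89 [485.2 210.  158.5] F [ 2.  -0.7  2.4] w16.8 g58.7
(np.int64(156), np.float64(0.05598348060564674), array([ 7.76706616, 10.23033931, 11.79787677]))
```

```bash
python3 - <<'E'
from h import *
from rig import bot
d=np.array([.148,.989]); piv=C-50*d
for e in (2,4,6):
    bot.servo_line([*(piv-e*d),158],speed=30); s=st(bot,e); print((s["ft_force"][:2]@d).round(1))
c=bot.read_camera("side"); print(lean(c,piv,d))
for e in (3,0):
    bot.servo_line([*(piv-e*d),158],speed=30); s=st(bot,e); print((s["ft_force"][:2]@d).round(1))
bot.dwell(.1)
c=bot.read_camera("side"); print(lean(c,piv,d))
E
```

```text
2 t10.19 [485.  208.9 158.6] F [3.6 6.1 3.3] w16.0 g58.6
6.5
4 t10.44 [484.7 207.2 158.5] F [4.1 9.4 1.8] w16.7 g58.6
9.9
6 t10.69 [484.5 205.7 158.6] F [ 6.1 14.2  0. ] w16.7 g58.5
15.0
(np.int64(158), np.float64(-0.008167963902498578), array([7.62722085, 7.26783044, 7.03912745]))
3 t10.99 [484.7 207.  158.5] F [ 2.9 -0.8  4.7] w16.5 g59.3
-0.4
0 t11.24 [485.1 209.2 158.4] F [ 1.1 -7.   5.7] w16.6 g59.6
-6.7
(np.int64(159), np.float64(0.04936623802384908), array([ 7.54527584,  9.71739032, 11.09964498]))
```

```bash
cat >> h.py <<'E'
C2=np.array([492.,258.]); A0=np.arctan2(-.989,-.148)
def crank(bot,ph,speed=50,r=50,z=158,verbose=True):
    a=A0-ph; u=np.array([np.cos(a),np.sin(a)]); t=np.array([u[1],-u[0]]) # t = clockwise
    bot.servo_line([*(C2+r*u),z],speed=speed); s=bot.read_state(); F=s["ft_force"]
    e=s["ee_pos"][:2]-C2; ang=(A0-np.arctan2(e[1],e[0]))%(2*np.pi)
    if verbose: print("%.2f act %.3f r %.1f t%.2f resist %.2f rad %.1f Fz %.1f M %.2f"%(ph,ang,np.hypot(*e),s["clock"],-F[:2]@t,F[:2]@u,F[2],s["moment"][2]))
    return -F[:2]@t
E
python3 - <<'E'
from h import *
from rig import bot
for ph in np.arange(.1,2.01,.1): crank(bot,ph)
E
```

```text
0.10 act 0.090 r 50.0 t11.64 resist 5.18 rad -0.9 Fz 4.7 M 0.01
0.20 act 0.192 r 49.9 t11.89 resist 4.68 rad -1.7 Fz 4.9 M -0.11
0.30 act 0.292 r 49.9 t12.14 resist 5.00 rad -2.0 Fz 4.5 M 0.00
0.40 act 0.393 r 49.8 t12.39 resist 3.46 rad -2.4 Fz 6.1 M -0.03
0.50 act 0.493 r 49.7 t12.64 resist 5.27 rad -1.9 Fz 5.5 M 0.01
0.60 act 0.594 r 49.7 t12.89 resist 4.68 rad -2.7 Fz 5.5 M -0.07
0.70 act 0.694 r 49.6 t13.14 resist 3.11 rad -3.2 Fz 5.1 M 0.01
0.80 act 0.794 r 49.6 t13.39 resist 4.81 rad -3.9 Fz 4.5 M -0.01
0.90 act 0.894 r 49.5 t13.64 resist 3.55 rad -4.2 Fz 4.4 M -0.01
1.00 act 0.993 r 49.5 t13.89 resist 3.73 rad -4.2 Fz 4.4 M -0.02
1.10 act 1.094 r 49.4 t14.14 resist 3.26 rad -5.0 Fz 4.6 M -0.03
1.20 act 1.194 r 49.4 t14.39 resist 3.53 rad -6.0 Fz 4.8 M 0.01
1.30 act 1.294 r 49.3 t14.64 resist 4.17 rad -5.6 Fz 4.2 M -0.05
1.40 act 1.394 r 49.2 t14.89 resist 3.97 rad -7.4 Fz 4.4 M 0.01
1.50 act 1.494 r 49.2 t15.14 resist 4.20 rad -8.2 Fz 5.4 M -0.03
1.60 act 1.594 r 49.1 t15.39 resist 3.39 rad -8.2 Fz 5.4 M -0.05
1.70 act 1.694 r 49.1 t15.64 resist 4.10 rad -8.0 Fz 5.7 M 0.00
1.80 act 1.794 r 49.0 t15.89 resist 4.18 rad -8.9 Fz 6.6 M -0.02
1.90 act 1.894 r 49.0 t16.14 resist 3.16 rad -8.3 Fz 6.1 M -0.01
2.00 act 1.994 r 49.0 t16.39 resist 3.01 rad -9.0 Fz 7.7 M 0.01
```

```bash
python3 - <<'E'
from h import *
from rig import bot
for ph in np.arange(2.1,3.01,.1): crank(bot,ph,r=48.7)
c=bot.read_camera("top"); cv2.imwrite("pics/t2.png",cv2.resize(c["image"][235:320,120:285],None,fx=4.5,fy=4.5,interpolation=cv2.INTER_CUBIC))
E
```

```text
2.10 act 2.094 r 48.6 t16.64 resist 3.54 rad -1.2 Fz 9.9 M -0.00
2.20 act 2.194 r 48.6 t16.89 resist 4.39 rad -1.8 Fz 9.4 M 0.04
2.30 act 2.294 r 48.6 t17.14 resist 3.98 rad -2.0 Fz 9.1 M 0.02
2.40 act 2.394 r 48.7 t17.39 resist 5.13 rad -1.7 Fz 9.7 M 0.02
2.50 act 2.493 r 48.7 t17.64 resist 3.54 rad -1.4 Fz 9.5 M -0.05
2.60 act 2.593 r 48.7 t17.89 resist 4.14 rad -1.3 Fz 9.6 M -0.01
2.70 act 2.692 r 48.8 t18.14 resist 4.00 rad -0.7 Fz 10.0 M 0.01
2.80 act 2.792 r 48.9 t18.39 resist 4.58 rad -0.8 Fz 9.3 M -0.01
2.90 act 2.891 r 48.9 t18.64 resist 4.46 rad -0.9 Fz 9.6 M -0.01
3.00 act 2.990 r 49.0 t18.89 resist 4.31 rad 1.4 Fz 9.4 M -0.00
```

View pics/t2.png

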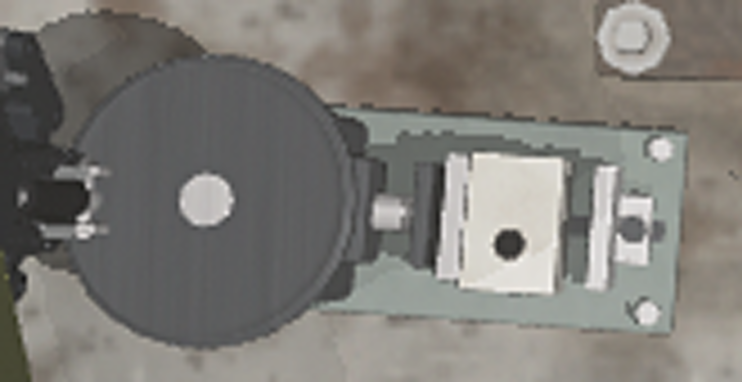

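The crop shows the jaw against the block, whose right edge is at about x=565. The stop face is at about x=590, so roughly 11 mm (about 1.5 rad) is left before contact. I'll crank on in finer steps.

```bash
python3 - <<'E'
from h import *
from rig import bot
L=[]
for ph in np.r_[np.arange(3.1,4.0,.1),np.arange(4.0,4.801,.05)]:
    f=crank(bot,ph,r=49,speed=50 if ph<3.99 else 25); 
    L.append((ph,f))
    if len(L)>2 and min(x[1] for x in L[-2:])>7.0: break
np.save("L.npy",L)
E
```

```text
3.10 act 3.090 r 49.2 t19.19 resist 4.30 rad -0.6 Fz 10.2 M 0.05
3.20 act 3.189 r 49.3 t19.44 resist 4.69 rad 0.2 Fz 9.1 M 0.05
3.30 act 3.288 r 49.3 t19.69 resist 4.85 rad 0.9 Fz 7.5 M 0.01
3.40 act 3.386 r 49.4 t19.94 resist 5.01 rad 2.4 Fz 7.0 M 0.01
3.50 act 3.485 r 49.5 t20.19 resist 4.70 rad 2.8 Fz 7.0 M -0.00
3.60 act 3.584 r 49.5 t20.44 resist 4.98 rad 3.3 Fz 6.0 M -0.04
3.70 act 3.683 r 49.6 t20.69 resist 4.89 rad 4.8 Fz 5.8 M -0.03
3.80 act 3.782 r 49.7 t20.94 resist 5.96 rad 4.6 Fz 4.8 M 0.04
3.90 act 3.883 r 49.8 t21.19 resist 5.89 rad 6.5 Fz 3.8 M 0.01
4.00 act 3.978 r 49.9 t21.54 resist 7.42 rad 7.8 Fz 3.5 M 0.03
4.05 act 4.027 r 49.9 t21.79 resist 6.84 rad 9.2 Fz 2.7 M 0.03
4.10 act 4.077 r 49.9 t22.04 resist 7.73 rad 8.7 Fz 2.4 M -0.07
4.15 act 4.128 r 49.9 t22.29 resist 7.89 rad 9.5 Fz 2.5 M 0.01
```

```bash
python3 - <<'E'
from h import *
from rig import bot
c=bot.read_camera("top"); cv2.imwrite("pics/t3.png",cv2.resize(c["image"][260:310,190:275],None,fx=9,fy=9,interpolation=cv2.INTER_CUBIC))
st(bot)
E
```

```text
t22.34 [537.3 279.1 158.6] F [ 4.9 10.2  2.2] w16.7 g59.3
```

View pics/t3.png

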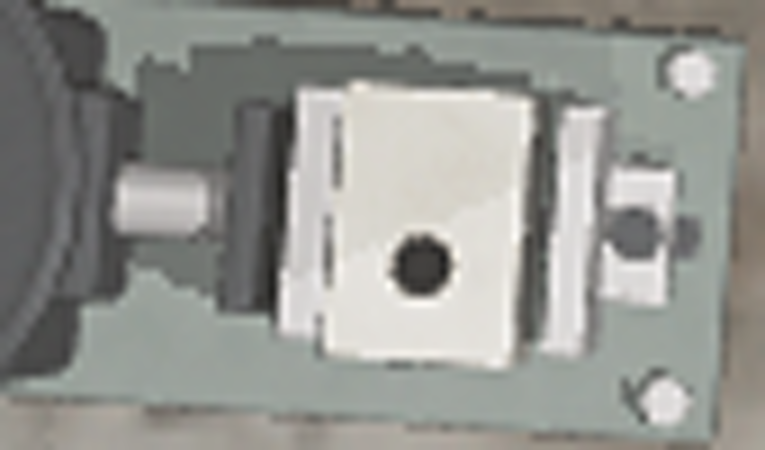

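The block still has a gap of about 5–6 mm to the stop (block edge at x≈530, stop face at x≈555 in the crop). The force rise came from the slower speed, so I continue at that constant speed.

```bash
python3 - <<'E'
from h import *
from rig import bot
L=[]
for ph in np.arange(4.2,5.2,.05):
    f=crank(bot,ph,r=50.2,speed=25); L.append((ph,f))
    if f>10.8 or (len(L)>4 and np.mean([x[1] for x in L[-2:]])>np.median([x[1] for x in L[:5]])+2): break
np.save("L.npy",L)
E
```

```text
4.20 act 4.178 r 50.4 t22.60 resist 7.09 rad 3.8 Fz 5.1 M 0.00
4.25 act 4.229 r 50.5 t22.85 resist 7.16 rad 3.5 Fz 4.6 M 0.07
4.30 act 4.280 r 50.5 t23.10 resist 6.28 rad 3.9 Fz 4.7 M 0.04
4.35 act 4.330 r 50.5 t23.35 resist 6.24 rad 4.5 Fz 4.5 M 0.06
4.40 act 4.380 r 50.6 t23.60 resist 6.12 rad 5.0 Fz 2.9 M -0.01
4.45 act 4.431 r 50.6 t23.85 resist 7.73 rad 4.2 Fz 2.8 M 0.02
4.50 act 4.481 r 50.6 t24.10 resist 6.86 rad 5.1 Fz 3.4 M 0.02
4.55 act 4.532 r 50.7 t24.35 resist 7.32 rad 5.9 Fz 3.0 M 0.04
4.60 act 4.582 r 50.7 t24.60 resist 6.97 rad 5.2 Fz 2.3 M 0.03
4.65 act 4.633 r 50.7 t24.85 resist 7.23 rad 5.5 Fz 2.2 M 0.00
4.70 act 4.683 r 50.7 t25.10 resist 7.30 rad 5.2 Fz 1.9 M -0.04
4.75 act 4.734 r 50.8 t25.35 resist 6.64 rad 6.8 Fz 3.1 M -0.04
4.80 act 4.784 r 50.8 t25.60 resist 7.30 rad 6.8 Fz 2.0 M -0.09
4.85 act 4.835 r 50.8 t25.85 resist 7.69 rad 6.8 Fz 2.0 M -0.04
4.90 act 4.885 r 50.9 t26.10 resist 6.55 rad 7.2 Fz 1.9 M 0.00
4.95 act 4.935 r 50.9 t26.35 resist 7.57 rad 7.3 Fz 1.9 M -0.01
5.00 act 4.986 r 50.9 t26.60 resist 7.47 rad 6.9 Fz 1.3 M -0.01
5.05 act 5.036 r 51.0 t26.85 resist 6.31 rad 7.2 Fz 2.8 M 0.02
5.10 act 5.084 r 51.0 t27.10 resist 8.10 rad 7.3 Fz 1.5 M -0.07
5.15 act 5.134 r 51.0 t27.35 resist 8.65 rad 6.3 Fz 0.8 M 0.02
```

```bash
cat >> h.py <<'E'
def hole(bot):
    g=cv2.cvtColor(bot.read_camera("top")["image"],cv2.COLOR_BGR2GRAY)[275:300,222:252].astype(float)
    w=np.clip(130-g,0,None); n,l,s,ce=cv2.connectedComponentsWithStats((w>0).astype(np.uint8))
    v,u=np.mgrid[:25,:30]; out=[]
    for i in range(1,n):
        if 15<s[i,4]<80:
            m=l==i; out.append((round((w*m*u).sum()/(w*m).sum()+222,2),round((w*m*v).sum()/(w*m).sum()+275,2),s[i,4]))
    return out
E
python3 - <<'E'
from h import *
from rig import bot
print(hole(bot))
for ph in np.arange(5.2,5.36,.05):
    f=crank(bot,ph,r=51,speed=25); print(hole(bot))
    if f>10.6: break
c=bot.read_camera("top"); cv2.imwrite("pics/t4.png",cv2.resize(c["image"][260:310,190:275],None,fx=9,fy=9,interpolation=cv2.INTER_CUBIC))
E
```

```text
[(np.float64(222.99), np.float64(283.93), np.int32(57)), (np.float64(239.45), np.float64(289.22), np.int32(33))]
5.20 act 5.182 r 51.3 t27.66 resist 7.23 rad 2.2 Fz 2.8 M -0.03
[(np.float64(223.02), np.float64(284.03), np.int32(57)), (np.float64(239.45), np.float64(289.22), np.int32(33))]
5.25 act 5.232 r 51.3 t27.96 resist 8.93 rad 3.0 Fz 2.4 M -0.05
[(np.float64(223.04), np.float64(284.1), np.int32(57)), (np.float64(239.45), np.float64(289.23), np.int32(33))]
5.30 act 5.281 r 51.3 t28.26 resist 9.39 rad 3.2 Fz 1.3 M -0.03
[(np.float64(223.06), np.float64(284.16), np.int32(57)), (np.float64(239.45), np.float64(289.23), np.int32(33))]
5.35 act 5.329 r 51.3 t28.56 resist 9.83 rad 3.1 Fz 1.1 M -0.03
[(np.float64(223.08), np.float64(284.2), np.int32(57)), (np.float64(239.45), np.float64(289.24), np.int32(33))]
```

View pics/t4.png

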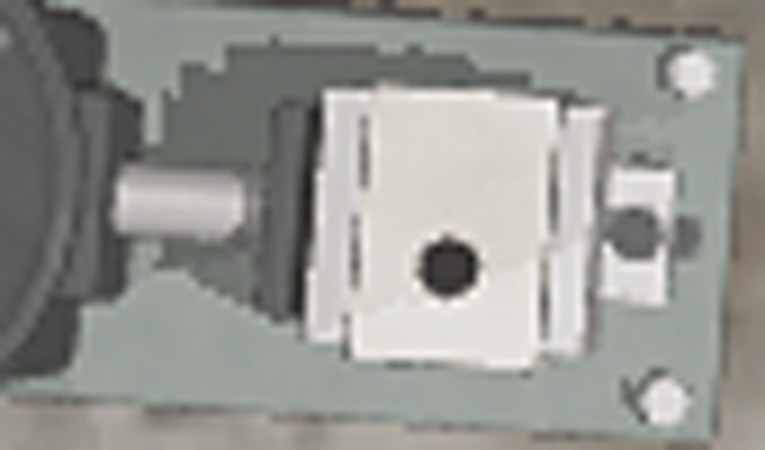

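```bash
python3 - <<'E'
from h import *
from rig import bot
x=[]
for n in("t3","t4"):
    g=cv2.cvtColor(cv2.imread(f"pics/{n}.png"),cv2.COLOR_BGR2GRAY)[200:330,370:500].astype(float); w=np.clip(120-g,0,None)
    m=cv2.moments(w); x.append((m["m10"]/m["m00"]/9,m["m01"]/m["m00"]/9))
dx=np.hypot(*np.subtract(x[1],x[0])); print("dx",dx,"contact at act", 4.128+dx/3.27)
for ph in(5.4,5.45): crank(bot,ph,r=51,speed=25)
bot.dwell(.4); st(bot)
E
```

```text
dx 2.9709513540956873 contact at act 5.036547814708161
5.40 act 5.378 r 51.3 t28.91 resist 9.68 rad 3.5 Fz 1.0 M -0.02
5.45 act 5.428 r 51.4 t29.16 resist 12.07 rad 1.8 Fz 1.0 M -0.01
 t29.56 [525.4 219.  158.6] F [10.2  4.3  0.9] w16.3 g59.3
```

```bash
cat >> h.py <<'E'
C3=np.array([493.3,258.1])
E
python3 - <<'E'
from h import *
from rig import bot
for ph in (5.443,5.437,5.431,5.425):
    f=crank(bot,ph,r=51,speed=10)
    if f<4: break
s=st(bot); u=s["ee_pos"][:2]-C3; print("r",np.hypot(*u)); u/=np.hypot(*u); np.save("u.npy",u)
q2=quat([-u[1],u[0]]); np.save("q2.npy",q2); pv=C3+50.5*u
print(u,bot.ik([*pv,172],q2))
c=bot.read_camera("side"); print(lean(c,pv,-u))
bot.move_gripper(70); st(bot,"open"); print(hole(bot)[-1])
bot.servo_line([*pv,190],speed=80)
bot.move_to([*pv,190],q2); st(bot,"rot")
c=bot.read_camera("top"); pickle.dump(c,open("t5.pkl","wb")); cv2.imwrite("pics/t5.png",cv2.resize(c["image"][235:320,120:285],None,fx=4.5,fy=4.5,interpolation=cv2.INTER_CUBIC))
c=bot.read_camera("side"); P=cloud(c).reshape(-1,3);I=c["image"].reshape(-1,3).max(1)
m=(P[:,2]>124)&(P[:,2]<168)&(np.hypot(*(P[:,:2]-pv).T)<16)&(I<90); print(pv,m.sum(),np.median(P[m],0),np.polyfit(P[m,2],P[m,0],1)[0],np.polyfit(P[m,2],P[m,1],1)[0])
E
```

```text
5.44 act 5.425 r 51.3 t29.81 resist 9.31 rad 3.2 Fz 1.2 M -0.03
5.44 act 5.422 r 51.3 t30.06 resist 7.50 rad 2.3 Fz 3.5 M -0.04
5.43 act 5.420 r 51.3 t30.31 resist 4.22 rad 4.1 Fz 5.2 M 0.05
5.42 act 5.418 r 51.3 t30.56 resist 3.37 rad 1.8 Fz 5.5 M -0.04
 t30.56 [525.7 219.3 158.5] F [3.7 0.8 5.5] w16.5 g59.7
r 50.536933125213025
[ 0.64085047 -0.76766573] [ 3.30986607e-01  4.16970418e-01  1.55210676e+00 -4.44089210e-16
  1.17251547e+00 -3.64619009e-01]
(np.int64(119), np.float64(0.09575667977663913), array([ 8.35560973, 12.56890364, 15.25009068]))
open t31.17 [525.1 219.3 157.9] F [-0.5 -0.3 -0.4] w69.9 g0.0
(np.float64(239.46), np.float64(289.25), np.int32(34))
rot t32.58 [525.6 219.3 189.7] F [-0.2  0.2 -0.2] w69.9 g0.0
[525.66294861 219.33288046] 179 [523.05558516 229.67751179 146.84324501] 0.005314113697865813 0.008534682170312806
```

View pics/t5.png

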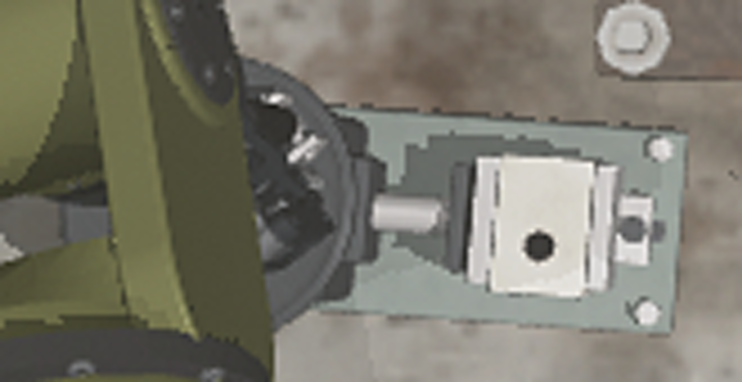

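The top view shows the block against the stop with the hole at (539,246), unmoved. The lugs are at about (280,98) and (303,148), which agrees with the computed pivot direction. Now I fold the handle.

```bash
python3 - <<'E'
from h import *
from rig import bot
u=np.load("u.npy"); d=-u; t=np.array([u[1],-u[0]]); pv=C3+50.3*u
bot.servo_line([*pv,172],speed=60)
bot.move_gripper(10,30); s=st(bot,"closed"); print("tang",s["ft_force"][:2]@t, hole(bot)[-1:])
off=(s["ee_pos"][:2]-pv)@t; print("off",off)
for th in np.linspace(np.pi/2,0,9)[1:]:
    bot.servo_line([*(pv+55*np.cos(th)*d),117+55*np.sin(th)],speed=60)
    s=st(bot,"%.2f"%th); f=s["ft_force"]; print("   tang %.1f rad %.1f"%(f[:2]@t,f[:2]@u))
E
```

```text
closed t33.67 [526.2 220.1 172.6] F [4.9 4.9 0.7] w16.9 g29.9
tang -6.878676441502854 [(np.float64(239.46), np.float64(289.26), np.int32(34))]
off -0.9034515884097661
1.37 t34.05 [519.4 228.2 171.7] F [4.7 2.9 0.9] w17.0 g30.2
   tang -5.5 rad 0.8
1.18 t34.38 [512.8 236.2 168.8] F [4.8 3.3 3.6] w17.0 g31.3
   tang -5.8 rad 0.6
0.98 t34.72 [506.6 243.6 164. ] F [2.1 3.9 7.9] w16.7 g32.9
   tang -4.1 rad -1.6
0.79 t35.05 [501.1 250.3 157.4] F [-1.7  5.8 10.7] w16.7 g34.3
   tang -2.4 rad -5.6
0.59 t35.38 [496.3 255.9 148.9] F [-4.2  7.9 10.5] w16.6 g35.1
   tang -1.9 rad -8.7
0.39 t35.72 [492.6 260.  139.1] F [-6.3 10.3  9.4] w16.9 g35.9
   tang -1.7 rad -12.0
0.20 t36.05 [490.4 262.6 128.4] F [-7.4 13.2  7.8] w16.4 g36.7
   tang -2.7 rad -14.9
0.00 t36.38 [489.6 263.4 117.4] F [-8.2 14.1  4.7] w16.7 g37.3
   tang -2.8 rad -16.1
```

```bash
python3 - <<'E'
from h import *
from rig import bot
u=np.load("u.npy"); d=-u; t=np.array([u[1],-u[0]]); pv=C3+50.3*u
bot.move_gripper(45); st(bot,"open")
g=pv+60*d
bot.servo_line([*g,165],speed=80)
def prof():
    P=cloud(bot.read_camera("side")).reshape(-1,3); rel=P[:,:2]-pv; a=rel@d;b=rel@t
    for s in range(20,76,8):
        m=(abs(a-s)<4)&(abs(b)<6)&(P[:,2]>100)&(P[:,2]<140); print(s,m.sum(),np.percentile(P[m,2],90).round(1) if m.any() else 0,end=" | ")
    print()
prof()
bot.move_gripper(0,30)
print(bot.servo_line([*g,131],speed=40,until_force=8)); st(bot,"press")
s=bot.read_state()
if s["ee_pos"][2]>137 or abs(s["ft_force"][2])<3: print("check")
bot.servo_line([*g,180],speed=80); prof(); print(hole(bot)); st(bot)
E
```

```text
open t36.77 [490.3 261.5 116.9] F [0.7 0.2 0.2] w45.1 g0.0
20 8 116.1 | 28 5 117.6 | 36 6 118.4 | 44 8 120.4 | 52 9 121.9 | 60 9 123.3 | 68 20 123.7 | 
True
press t38.84 [487.2 265.9 132.8] F [-0.8  1.1  9. ] w-0.3 g4.8
20 7 112.6 | 28 10 112.8 | 36 8 113.2 | 44 11 113.3 | 52 13 113.2 | 60 11 113.3 | 68 14 112.6 | 
[(np.float64(223.13), np.float64(284.21), np.int32(58)), (np.float64(239.46), np.float64(289.26), np.int32(35))]
 t39.69 [486.9 265.4 179.4] F [-0.9 -0.7  0.1] w0.3 g0.0
```

```bash
python3 - <<'E'
from h import *
from rig import bot
u=np.load("u.npy")
bot.servo_line([486.9,265.4,260],speed=100)
bot.move_joints([-1.253,0.3,1.521,0,1.321,-0.067])
c=bot.read_camera("top"); P=cloud(c)[235:320,125:280].reshape(-1,3)
k=P[(P[:,2]>106)&(P[:,2]<125)&(np.hypot(*(P[:,:2]-C3).T)<70)]
v=cv2.fitLine(k[:,:2].astype(np.float32),cv2.DIST_L2,0,.01,.01).ravel(); print(v,u,"fold angle check z",np.polyfit((k[:,:2]-C3)@u,k[:,2],1))
print("turn from start %.3f"%((np.arctan2(.989,.148)-np.arctan2(v[1],v[0]))%np.pi+np.pi), hole(bot))
cv2.imwrite("pics/t6.png",cv2.resize(c["image"][235:320,120:285],None,fx=4.5,fy=4.5,interpolation=cv2.INTER_CUBIC)); st(bot)
E
```

```text
[  0.6658856  -0.7460538 504.8583    243.8072   ] [ 0.64085047 -0.76766573] fold angle check z [-2.07412270e-02  1.12121525e+02]
turn from start 5.406 [(np.float64(223.15), np.float64(284.27), np.int32(57)), (np.float64(239.47), np.float64(289.26), np.int32(34))]
 t43.64 [ 206.7 -509.6  250.2] F [-0.1 -0.1 -0.2] w-0.1 g0.0
```

View pics/t6.png

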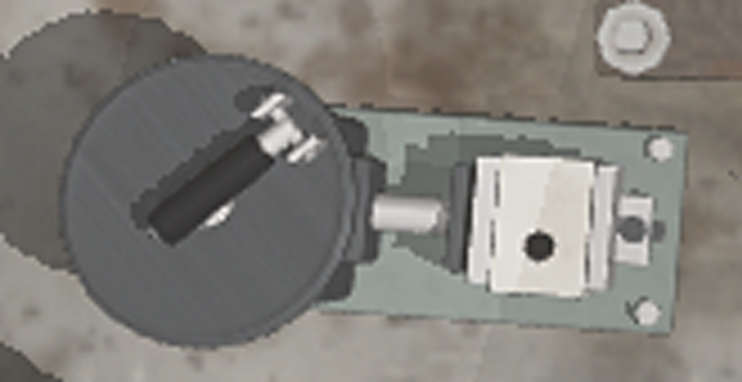

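The picture shows the handle lying flat across the hub, from the lugs at about (290,130) to the tip at (165,230). The block is still held between jaw and stop, hole at (539,246). The wheel has turned 5.41 rad from the start, within about 0.01–0.02 rad of where I left it.

```bash
python3 -c "
from rig import bot
print(bot.finish_job())"
```

```text
the job is handed in; nothing more can be done
None
```

The job is handed in with the block clamped at about 30 N (estimated from crank angle and handle force), the handle folded flat and the arm clear; the hand-in gave no verdict, and I didn't check the other bench items one by one.

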